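# Roll a stone drill core into the V-block and butt it against the stop

### The arm

A 7-joint arm with a two-finger parallel gripper is mounted at the origin on the work surface. World frame = base frame: x ahead of the robot, y to its left, z up, the work surface at z = 0. Lengths are in m, angles in rad, forces in N, time in s.
With the tool pointing down it reaches from about 0.4 to 0.925 m from the base axis. Payload 5.6 kg.
Tool frame: the origin (TCP) lies at the very end of the fingers, on their centre line; the grasp point (between the pads) lies 19 mm behind it; y points along the fingers, z is the direction in which the jaws open and shut, and the axes are right-handed (so a half turn about y gives the same grasp; the last joint's range is limited). The gripper opens to 85 mm and grips with 20 to 120 N. Pads are 22 mm wide; open, the fingers measure 114 mm over their backs; the gripper's body (76 mm by 85 mm) begins 54 mm behind the grasp point. The pads swing forward as they close: fully open they stand 13 mm farther back than shut.
Start: joints at [1.07, 0.468, -0.012, 1.603, 0.006, 1.071, -0.056], TCP at [0.287, -0.583, 0.231] pointing down, gripper open.
Joint ranges: [-2.53, 2.53], [-0.31, 2.02], [-1.57, 1.55], [0.28, 2.44], [-1.29, 4.43], [0.15, 1.84], [-2.92, 2.92]. Speed limits (rad/s): [2.57, 2.57, 3.14, 3.14, 3.14, 3.14, 3.14].

### API

Orientations are given as [roll, pitch, yaw] about the fixed x, y, z axes, in that order (R = Rz(yaw) Ry(pitch) Rx(roll)).
In Python, from cell import monitor, eyes, workorder gives the robot as it stands.
- The arm moves only by the shell command python3 -m creep 'ROWS' [OPENING] [FORCE]. ROWS is JSON, a list that holds one entry, the list of rows, each a list of 4 numbers: the shift along the tool's x, y, z in m, then the turn about the tool's y in degrees. In form: [[[tx, ty, tz, twist], ...]]. A call has 1 to 20 rows; each row shifts and turns the commanded pose from where the row before left it, along the tool's axes as they then stand; what a row does not reach is not made up. A row lasts 1/10 s, in which the tool goes at most 50 mm and 8.59 degrees, less where a joint would pass 70% of its speed; a pose out of reach is approached as far as the arm can. A call is refused whole if a number of a shift passes 0.05 or a number of a turn 8.59, either way. A call with a gripper value outside its range is refused whole. OPENING is the finger opening in m, from 0 to 0.0854, set as the call begins (- or left out, the last holds). The fingers move at their own pace and stop on an object; FORCE is the grip in N (left out, the last holds). Time passes only in rows, so rows that do not move let the fingers close. It gives the time, the measured TCP pose, the force and the opening at its end, in the units of the state.
- monitor.get_state(): the state, without advancing time (a new reading comes with each control period).
- eyes.snapshot(name): name is "scene" or "top" or "wrist"; returns the picture (400x640x3 uint8, blue, green, red); there is no depth.
- eyes.camera_params(name): a dict with "mtx" (3x3 intrinsics, pixels), "k1" (the pictures are not rectified: a ray, as slopes to the right and down, at radius r is drawn at 1 + k1 r^2 times it, then the intrinsics apply), "extrinsics" (4x4, takes a point from camera to world coordinates). Camera axes: x right, y down, z forward; pixel columns grow to the right and rows downward; lengths in m; the calibration is good to about 2 mm. A picture is of the moment at which its call begins: read the wrist's pose just before it. camera_params takes no time and is no camera call; for the wrist camera it gives the pose at the moment of the call.
- workorder.hand_in(): hands the job in, once; it reports no verdict.
The state is a dict: "time": time; "joint_pos": joint angles; "joint_velocities": joint speeds; "tau": joint torques, N m; "tool_pos": TCP position; "eef_rot": TCP orientation; "wrist_force": force on the tool from outside, world axes, zero at the start; "ft_torque": the same for the moment, N m; "gripper_width": finger opening in m.
Only numpy, scipy, OpenCV 4.12 (cv2) and the standard library are available. Lean on these libraries where they do the work, as an engineer would, in place of code of your own. Each camera call takes 0.05 s, during which the arm holds its last target.

### The job

Roll the stone drill core slowly across the table by its side, up the ramp of the blue V-block, until it drops into the groove; then push on its free end with the fingertips so that it slides along the groove until its other end touches the brass end stop. Never lift or carry the core, never let it run away fast, and leave the lime cup, the amber jar and the white dish where they stand.

Things in the scene. Friction and masses are not known exactly. Their poses are not given: they have to be found in the camera images.
- core: Loose round stone drill core, reddish with pale and dark bands around it and thin white lines along it: a solid cylinder 50 mm in diameter and 130 mm long, about 0.66 kg (varies by a quarter), lying on its side. Origin at its centre (25 mm above the table); its own x axis runs along the cylinder's axis, its y and z axes turn as it rolls. It is polished (friction about 0.3) and rolls under a light push, with a little drag.
- core_center (a point): The centre of the same drill core, half-way along and on its axis.
- vblock: Blue and grey V-block, fixed. Origin at table height under the groove's bottom; x runs along the groove to the brass stop, y across it, the way the core must roll, z up. Ramp and groove run from x = -110 (open end) to 88 mm. The core starts on the table before the ramp, its centre at x = -45 to -15, y = -200 to -150 mm, turned up to 0.15 rad from x.
- ramp_foot (a point): Middle of the foot of the V-block's blue ramp, where it meets the table, at y = -92 mm in the V-block's frame. The plain ramp rises from here to the crest; the foot runs along the V-block's x.
- crest (a point): Middle of the crest between ramp and groove, 11 mm above the table, at y = -17 mm in the V-block's frame. Past it the core drops into the groove.
- groove (a point): Point on the groove's axis where the centre of a core lying against the stop comes to be: x = 15, y = 0, 30 mm above the table in the V-block's frame. The groove's grey sides slope 30 degrees from the horizontal, its bottom is 1 mm above the table; the far side rises to 23 mm at y = 38 mm, with a wall 32 mm high behind it up to y = 50 mm.
- stop_face (a point): Centre of the face of the brass end stop that the core must touch, at x = 80 mm, y = 0, 30 mm above the table in the V-block's frame; the face looks along the V-block's -x. The stop is an upright plate 8 mm thick and 45 mm high, y = -25 to 50 mm. With the core against it, the core's centre is at x = 15 mm.
- cup: Lime green open cup, 64 mm across the rim, 70 mm high, standing loose beyond the V-block's far wall. Origin at the centre of its underside. Not to be disturbed.
- jar: Amber glass jar with a white cap, 52 mm across, 60 mm high, loose, standing beyond the V-block's far wall. Origin at the centre of its underside. Not to be disturbed.
- dish: White closed flat dish, 72 mm across, 16 mm high, loose on the table past the end of the core on the stop's side. Origin at the centre of its underside. Not to be disturbed.
Not all that is in view belongs to the job. Of the things that look like the core, the middle-sized one is meant.

How it is judged:
By the outcome, as a careful person would: the job done as asked, in the order asked, and still so for the second after the job is handed in, with the robot touching nothing.
It also fails if it takes over 51 s, if anything falls off the work surface, if the arm or the gripper's body presses on something with over 40 N, if the wrist force passes 120 N, or if a joint passes its speed limit or range.

## Working session

There is one attempt and no reset: what is moved stays moved. The work goes in short steps, Python scripts to look and compute and a shell command to move; the robot and the scene stay as the last step left them, time stands still between calls to the robot, and variables do not carry over. Pictures are saved under pics/ and viewed, and the job is handed in when it is done.

```bash
ls; mkdir -p pics; python3 - <<'E'
from cell import monitor, eyes, workorder
import cv2,numpy as np
s=monitor.get_state()
for k in s: print(k,np.round(s[k],4))
for n in ("scene","top"):
    p=eyes.camera_params(n); print(n,np.round(p["mtx"],1).tolist(),p["k1"],np.round(p["extrinsics"],3).tolist())
    cv2.imwrite(f"pics/{n}0.png",eyes.snapshot(n))
E
```

```text
pics
time 0.0
joint_pos [ 1.07    0.4684 -0.0116  1.6037  0.006   1.0714 -0.0563]
joint_velocities [ 0.0013 -0.0009 -0.0006 -0.0002  0.      0.0012 -0.    ]
tau [-4.00000e-04 -5.32391e+01  2.12000e-02 -2.51309e+01  1.14000e-02
  7.70000e-03 -0.00000e+00]
tool_pos [ 0.287  -0.5826  0.2303]
eef_rot [-1.5726e+00 -1.0000e-04 -2.6839e+00]
wrist_force [-0.0383  0.7772  0.1591]
ft_torque [-0.0461 -0.0004  0.0425]
gripper_width 0.0853
scene [[418.9, 0.0, 326.8], [0.0, 418.9, 201.1], [0.0, 0.0, 1.0]] 0.012337177785209763 [[-0.768, 0.451, -0.455, 1.051], [0.641, 0.536, -0.55, 0.537], [-0.005, -0.714, -0.701, 0.702], [0.0, 0.0, 0.0, 1.0]]
top [[443.7, 0.0, 317.9], [0.0, 443.7, 195.7], [0.0, 0.0, 1.0]] -0.08753753024618592 [[0.024, -0.985, 0.17, 0.421], [-1.0, -0.022, 0.015, 0.03], [-0.012, -0.17, -0.985, 1.165], [0.0, 0.0, 0.0, 1.0]]
```

View pics/scene0.png

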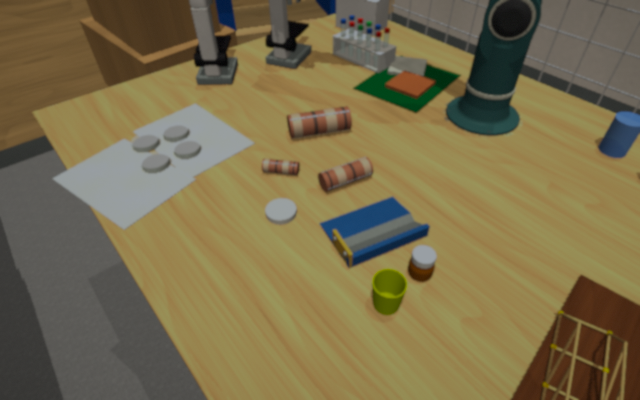

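View pics/top0.png

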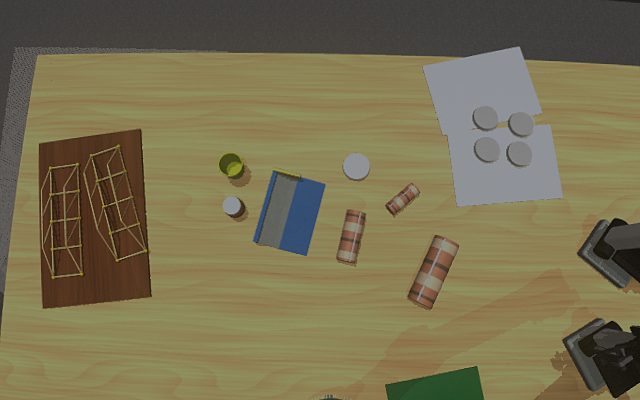

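The lookalikes are the large core (top 433,272; scene 320,122), the middle one (top 351,236; scene 346,173) and the small one (top 403,198; scene 280,167). I choose the middle one. Next I measure it and check it in a close crop.

```bash
cat > h.py <<'E'
import cv2,numpy as np
from cell import monitor,eyes
def ray(n,uv,p=None):
    p=p or eyes.camera_params(n)
    K=np.array(p["mtx"]);E=np.array(p["extrinsics"])
    q=cv2.undistortPoints(np.array(uv,float).reshape(-1,1,2),K,np.array([p["k1"],0,0,0.])).reshape(-1,2)
    d=np.c_[q,np.ones(len(q))]@E[:3,:3].T
    return E[:3,3],d
def onz(n,uv,z,p=None):
    o,d=ray(n,uv,p); return o+d*((z-o[2])/d[:,2])[:,None]
def proj(n,P,p=None):
    p=p or eyes.camera_params(n); E=np.linalg.inv(np.array(p["extrinsics"]))
    r,_=cv2.Rodrigues(E[:3,:3]); return cv2.projectPoints(np.array(P,float).reshape(-1,3),r,E[:3,3],np.array(p["mtx"]),np.array([p["k1"],0,0,0.]))[0].reshape(-1,2)
E
python3 - <<'E'
from h import *
t=cv2.imread("pics/top0.png"); s=cv2.imread("pics/scene0.png")
a=cv2.resize(t[140:280,210:430],None,fx=3.4,fy=3.4,interpolation=cv2.INTER_CUBIC); cv2.imwrite("pics/topcrop.png",a)
b=cv2.resize(s[90:320,240:450],None,fx=2.6,fy=2.6,interpolation=cv2.INTER_CUBIC); cv2.imwrite("pics/scenecrop.png",b)
hsv=cv2.cvtColor(t,cv2.COLOR_BGR2HSV)
m=cv2.inRange(hsv,(100,120,40),(125,255,255)); 
for c in cv2.findContours(m,0,2)[0]:
    if cv2.contourArea(c)>200: 
        print("blue",cv2.contourArea(c),cv2.boxPoints(cv2.minAreaRect(c)).round(1).tolist(), cv2.approxPolyDP(c,3,True).reshape(-1,2).tolist())
for u,v in [(351,236),(433,272),(403,198),(351,222),(380,230)]: print(u,v,hsv[v,u])
E
```

```text
blue 1933.0 [[278.70001220703125, 247.89999389648438], [298.5, 176.89999389648438], [325.5, 184.39999389648438], [305.79998779296875, 255.39999389648438]] [[301, 178], [279, 248], [305, 255], [324, 185]]
blue 210.5 [[252.8000030517578, 240.6999969482422], [273.0, 171.10000610351562], [276.79998779296875, 172.1999969482422], [256.6000061035156, 241.8000030517578]] [[276, 172], [254, 241]]
351 236 [ 11 105 143]
433 272 [ 12 111 142]
403 198 [ 10 116 145]
351 222 [ 20  63 141]
380 230 [ 26  97 142]
```

View pics/topcrop.png

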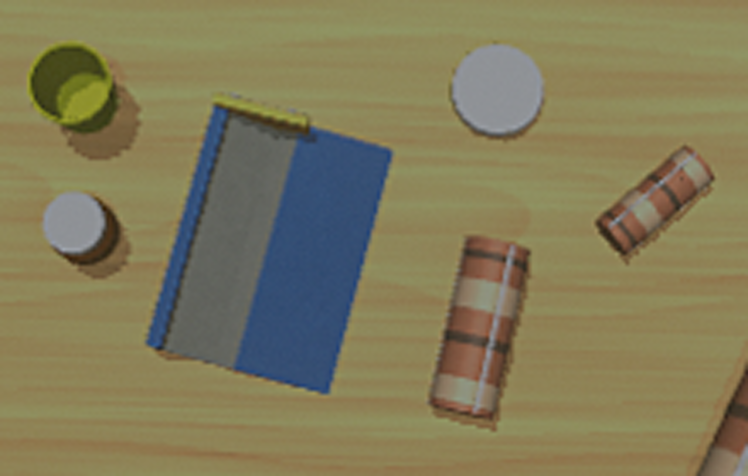

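View pics/scenecrop.png

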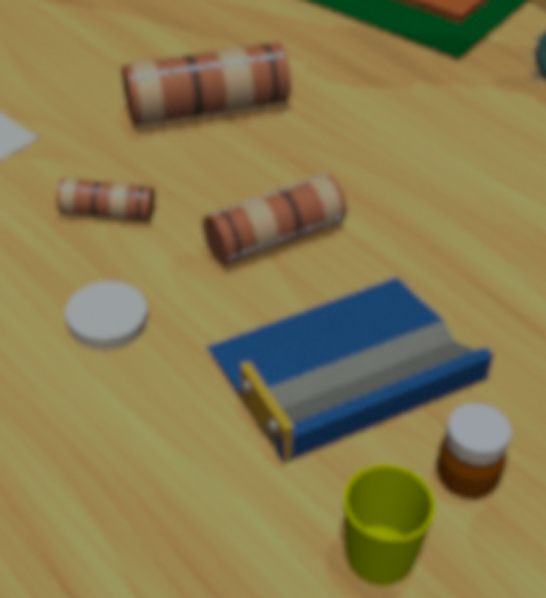

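```bash
cat >> h.py <<'E'
def vframe():
    import json
    return json.load(open("v.json"))
def toV(P):
    v=vframe(); c,s=np.cos(v[2]),np.sin(v[2]); d=np.array(P)[...,:2]-v[:2]
    return np.stack([d[...,0]*c+d[...,1]*s,-d[...,0]*s+d[...,1]*c],-1)
def fromV(x,y):
    v=vframe(); c,s=np.cos(v[2]),np.sin(v[2]); return np.array([v[0]+c*x-s*y,v[1]+s*x+c*y])
E
python3 - <<'E'
from h import *
import json
f=lambda L:np.array(L)/3.4+[210-.35,140-.35]
foot=onz("top",f([(392,150),(328,393)]),0)[:,:2]
cr=onz("top",f([(300,135),(236,368)]),.011)[:,:2]
wall=onz("top",f([(218,106),(148,345)]),.032)[:,:2]
print(foot,cr,wall)
for L in (foot,cr,wall): d=L[0]-L[1]; print("len",np.hypot(*d),"ang",np.arctan2(d[1],d[0]))
d=foot[0]-foot[1]; d2=wall[0]-wall[1]
yaw=np.mean([np.arctan2(e[1],e[0]) for e in (d,d2,cr[0]-cr[1])])
c,s=np.cos(yaw),np.sin(yaw);R=np.array([[c,-s],[s,c]])
pts=[(foot[0],(.088,-.092)),(foot[1],(-.110,-.092)),(cr[1],(-.110,-.017)),(wall[1],(-.11,.050))]
os=np.array([p-R@np.array(q) for p,q in pts]);print("origins",os)
o=os.mean(0); json.dump([o[0],o[1],yaw],open("v.json","w")); print("V",o,yaw)
k=onz("top",f([(467,236),(529,245),(497,415),(430,403)]),.025)[:,:2]
a=(k[0]+k[1])/2;b=(k[2]+k[3])/2;d=a-b
print("core c",k.mean(0),"len",np.hypot(*d),"yaw",np.arctan2(d[1],d[0]),"V",toV(k.mean(0)),toV(a),toV(b))
for n,uv,z in (("dish",(497,88),.016),("cup",(70,84),.07),("jar",(74,224),.06)): print(n,toV(onz("top",f([uv]),z)))
s=proj("scene",[[*fromV(x,y),z] for x,y,z in [(.088,-.092,0),(-.11,-.092,0),(-.11,-.017,.011),(-.11,.05,.032),(.088,.05,.032)]]+[[*k.mean(0),.025],[*a,.025],[*b,.025]])
print(((s-[240,90])*2.6).round(0).tolist())
E
```

```text
[[0.65508735 0.02989545]
 [0.46402178 0.07493003]] [[0.66328912 0.10204372]
 [0.48084258 0.14524144]] [[0.68039867 0.16476494]
 [0.49528999 0.21013498]]
len 0.1963012060738484 ang -0.23147728991338995
len 0.18749075626682624 ang -0.2324878578073092
len 0.1905876778015455 ang -0.2403611004225047
origins [[0.59090295 0.13984254]
 [0.59240557 0.13881745]
 [0.59177952 0.13618637]
 [0.59064109 0.13591795]]
V [0.59143228 0.13769108] -0.23477541604773464
core c [ 0.51751958 -0.04011784] len 0.13032909777878793 yaw -0.18912036199388732 V [-0.03052231 -0.19012493] [ 0.03457434 -0.18715087] [-0.09561895 -0.19309899]
dish [[ 0.15253852 -0.15769428]]
cup [[0.06105084 0.15311236]]
jar [[-0.03898593  0.12192359]]
[[203.0, 346.0], [395.0, 275.0], [443.0, 319.0], [493.0, 354.0], [282.0, 439.0], [271.0, 219.0], [210.0, 241.0], [329.0, 197.0]]
```

```bash
python3 - <<'E'
from h import *
s=monitor.get_state()
print(proj("top",[s["tool_pos"]]),proj("scene",[s["tool_pos"]]))
print("big",onz("top",[(444,238),(457,244),(431,307),(409,297)],.03).round(3).tolist())
print("scopes",onz("top",[(580,260),(610,285),(565,370)],.0).round(3).tolist())
a=-.189;n=np.array([-np.sin(a),np.cos(a)]);t=np.r_[np.array([.5175,-.0401])-n*.062,.2]
print(t)
from scipy.spatial.transform import Rotation as R
r=R.from_euler('xyz',s["eef_rot"]).as_matrix()
print((r.T@(t-s["tool_pos"])).round(4), r.round(3).tolist())
E
```

```text
[[611.05836503 339.83167413]] [[285.04580817   3.56829385]]
big [[0.514, -0.279, 0.03], [0.499, -0.312, 0.03], [0.34, -0.243, 0.03], [0.364, -0.187, 0.03]]
scopes [[0.463, -0.656, 0.0], [0.397, -0.738, 0.0], [0.179, -0.602, 0.0]]
[ 0.50585164 -0.10099594  0.2       ]
[-0.4092  0.0309 -0.3353] [[-0.897, -0.001, 0.442], [-0.442, 0.001, -0.897], [0.0, -1.0, -0.002]]
```

```bash
python3 - <<'E'
from h import *
t=cv2.imread("pics/top0.png"); s=cv2.imread("pics/scene0.png")
a=cv2.resize(t[200:400,520:640],None,fx=2.9,fy=2.9,interpolation=cv2.INTER_CUBIC)
b=cv2.resize(s[0:110,170:400],None,fx=1.9,fy=1.9,interpolation=cv2.INTER_CUBIC)
w=np.zeros((600,800,3),np.uint8); w[:580,:348]=a; w[:209,350:350+437]=b
x=cv2.resize(eyes.snapshot("wrist"),None,fx=.68,fy=.68); w[230:230+x.shape[0],352:352+x.shape[1]]=x
cv2.imwrite("pics/c.png",w)
E
```

```text
(no output)
```

View pics/c.png

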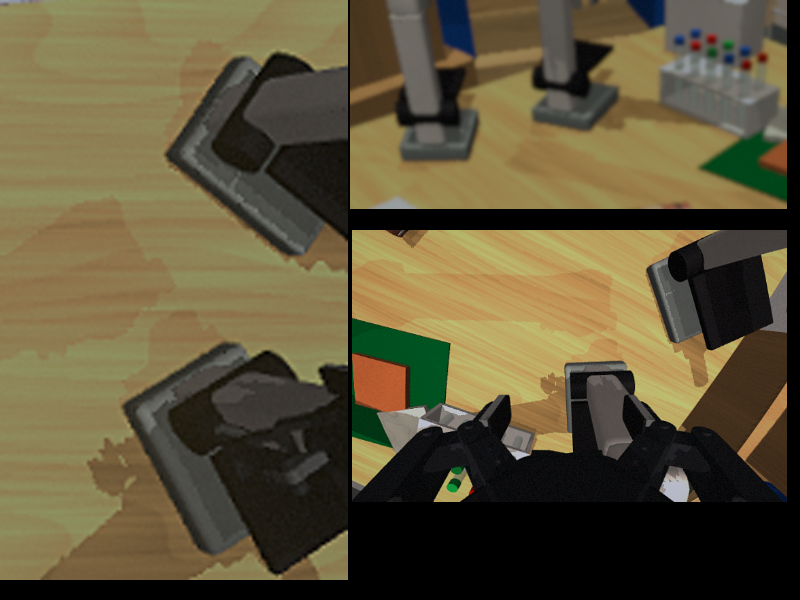

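```bash
python3 -m creep '[[[0,-0.03,0,0],[0,-0.04,0,0],[0,-0.03,0,0],[-0.017,0,-0.014,0],[-0.034,0,-0.028,0],[-0.034,0,-0.028,0],[-0.034,0,-0.028,0],[-0.034,0,-0.028,0],[-0.034,0,-0.028,0],[-0.034,0,-0.028,0],[-0.034,0,-0.028,0],[-0.034,0,-0.028,0],[-0.034,0,-0.028,0],[-0.034,0,-0.028,0],[-0.034,0,-0.028,0],[-0.017,0,-0.014,0],[0,0.02,0,-4],[0,0.03,0,-7],[0,0.03,0,-7],[0,0.03,0,-7]]]' 0.06 30
```

```text
time: 2.15
tool_pos: [0.5046, -0.1013, 0.2202]
eef_rot: [-1.571, -0.0, -2.242]
wrist_force: [-0.3, -0.8, -0.1]
gripper_width: 0.0601
```

```bash
python3 -m creep '[[[0,0.03,0,-7],[0,0.04,0,-7],[0,0.04,0,-7],[0,0.03,0,-6.6],[0,0.02,0,0],[0,0,0,0],[0,0,0,0]]]'; python3 - <<'E'
from h import *
s=monitor.get_state();print(s["tool_pos"],s["eef_rot"])
t=eyes.snapshot("top");q=eyes.snapshot("scene");w=eyes.snapshot("wrist")
c=np.zeros((600,800,3),np.uint8)
c[:300,:400]=cv2.resize(t[150:300,250:450],(400,300),interpolation=2)
c[:300,400:]=cv2.resize(q[90:240,240:440],(400,300),interpolation=2)
c[300:550,:400]=cv2.resize(w,(400,250)); cv2.imwrite("pics/d.png",c)
E
```

```text
time: 2.85
tool_pos: [0.5049, -0.1013, 0.0614]
eef_rot: [-1.571, 0.0, -1.766]
wrist_force: [0.4, 0.5, 0.1]
gripper_width: 0.06
[ 0.5048621  -0.10129923  0.06141944] [-1.57120912e+00  1.13346923e-04 -1.76598122e+00]
```

View pics/d.png

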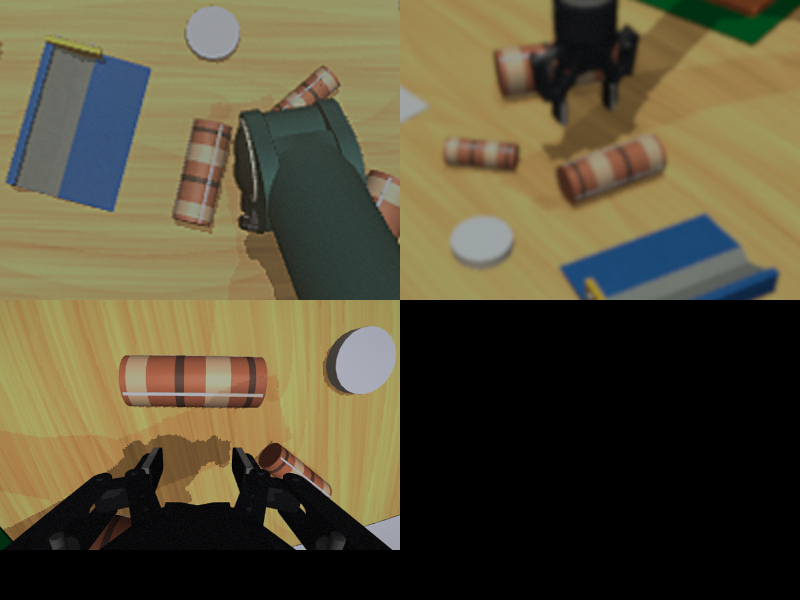

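```bash
python3 - <<'E'
from h import *
P=onz("top",[(386,207),(394,215),(412,183),(420,191)],.012)
s=monitor.get_state(); p=s["tool_pos"]; y=s["eef_rot"][2]
x=np.array([np.cos(y),np.sin(y)]);z=np.array([-np.sin(y),np.cos(y)])
for q in P: d=q[:2]-p[:2]; print(q.round(3),"toolx",(d@x).round(3),"toolz",(d@z).round(3))
d=np.array([.5175,-.0401])-p[:2];print("core",d@x,d@z)
E
```

```text
[ 0.594 -0.132  0.012] toolx 0.013 toolz 0.092
[ 0.573 -0.153  0.012] toolx 0.037 toolz 0.076
[ 0.66  -0.201  0.012] toolx 0.068 toolz 0.17
[ 0.639 -0.222  0.012] toolx 0.092 toolz 0.154
core -0.06255835363732908 -0.0004784741712842644
```

```bash
python3 -m creep '[[[0,0.02,0,0],[0,0.02,0,0],[0,0.011,0,0],[-0.004,0,0,0],[-0.004,0,0,0],[-0.004,0,0,0],[-0.003,0,0,0],[-0.002,0,0,0],[0,0,0,0]]]'; python3 - <<'E'
from h import *
s=monitor.get_state();print(s["tool_pos"],s["wrist_force"])
t=eyes.snapshot("top");q=eyes.snapshot("scene");w=eyes.snapshot("wrist")
c=np.zeros((600,800,3),np.uint8)
c[:600,:]=cv2.resize(q[110:200,300:420],(800,600),interpolation=2)
c[:200,:320]=cv2.resize(w,(320,200)); cv2.imwrite("pics/e.png",c)
E
```

```text
time: 3.9
tool_pos: [0.5083, -0.0843, 0.0106]
eef_rot: [-1.57, 0.0, -1.765]
wrist_force: [0.5, -0.3, -0.2]
gripper_width: 0.06
[ 0.50831586 -0.08431137  0.01057678] [ 0.46428372 -0.34427422 -0.16482027]
```

View pics/e.png

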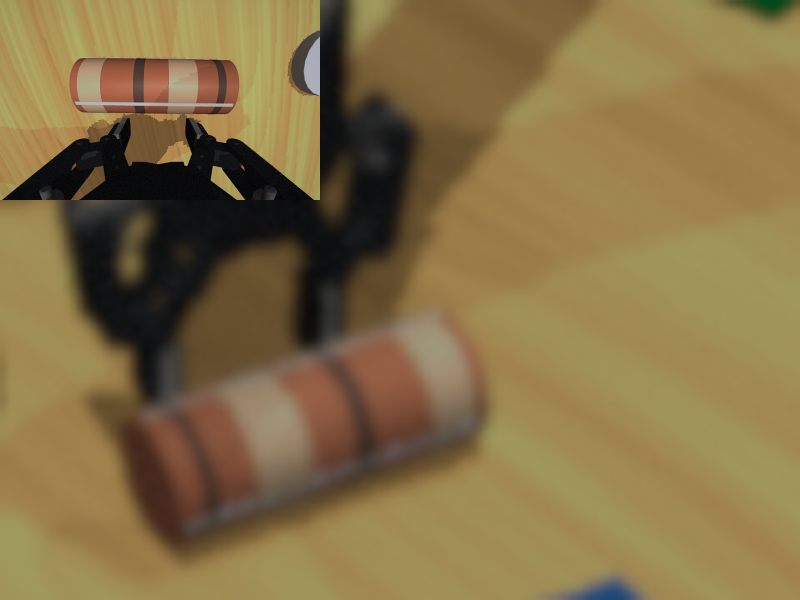

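```bash
python3 -m creep '[[[-0.002,0,0,0],[-0.002,0,0,0],[-0.002,0,0,0],[-0.002,0,0,0],[-0.002,0,0,0],[-0.002,0,0,0],[-0.002,0,0,0],[-0.002,0,0,0],[-0.002,0,0,0],[-0.002,0,0,0],[-0.002,0,0,0],[-0.002,0,0,0],[-0.002,0,0,0],[-0.002,0,0,0],[-0.002,0,0,0]]]'; python3 - <<'E'
from h import *
s=monitor.get_state();print(s["tool_pos"],s["wrist_force"])
t=eyes.snapshot("top");w=eyes.snapshot("wrist")
c=np.zeros((600,800,3),np.uint8)
c[:300,:400]=cv2.resize(t[150:300,250:450],(400,300),interpolation=2)
c[300:550,:400]=cv2.resize(w,(400,250)); cv2.imwrite("pics/f.png",c)
E
```

```text
time: 5.55
tool_pos: [0.5139, -0.0551, 0.0103]
eef_rot: [-1.571, -0.0, -1.766]
wrist_force: [0.2, 0.5, 0.3]
gripper_width: 0.0597
[ 0.51390212 -0.05514009  0.01026939] [0.17671741 0.5158192  0.25400016]
```

View pics/f.png

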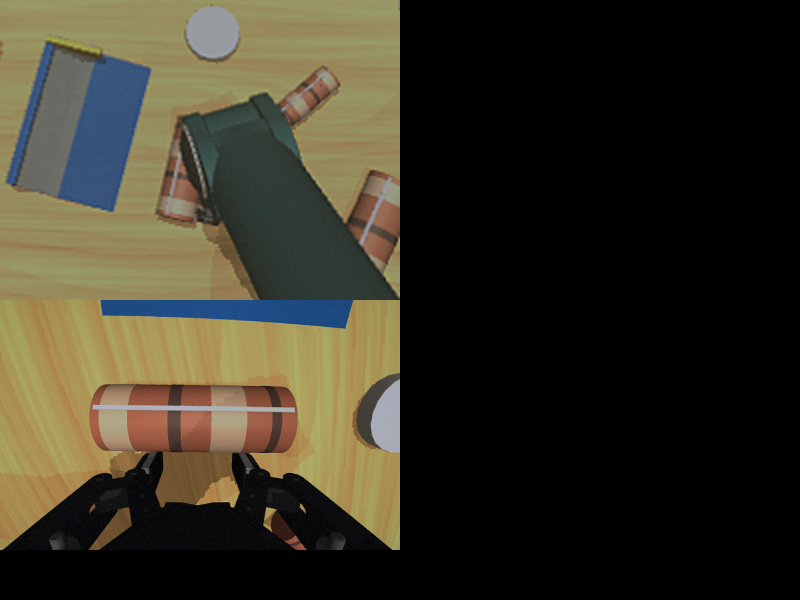

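```bash
python3 -m creep '[[[-0.0025,0,0,0.1],[-0.0025,0,0,0.2],[-0.0025,0,0,0.2],[-0.0025,0,0,0.2],[-0.0025,0,0,0.2],[-0.0025,0,0,0.2],[-0.0025,0,0,0.2],[-0.0025,0,0,0.2],[-0.0025,0,0,0.2],[-0.0025,0,0,0.2],[-0.0025,0,0,0.2],[-0.0025,0,0,0.2],[-0.0025,0,0,0],[-0.0025,0,0,0],[-0.0025,0,0,0],[-0.0025,0,0,0],[-0.0025,0,0,0],[-0.0025,0,0,0]]]'; python3 - <<'E'
from h import *
s=monitor.get_state();print(s["tool_pos"],s["wrist_force"],toV(s["tool_pos"]),s["eef_rot"][2]+np.pi/2-vframe()[2])
t=eyes.snapshot("top");w=eyes.snapshot("wrist")
c=np.zeros((600,800,3),np.uint8)
c[:300,:400]=cv2.resize(t[150:300,250:450],(400,300),interpolation=2)
c[300:550,:400]=cv2.resize(w,(400,250)); cv2.imwrite("pics/g.png",c)
E
```

```text
time: 7.45
tool_pos: [0.5237, -0.0111, 0.0103]
eef_rot: [-1.571, -0.0, -1.806]
wrist_force: [-0.0, -0.3, -0.4]
gripper_width: 0.0599
[ 0.52374492 -0.01112617  0.01026871] [-0.0438759  -0.2558157  -0.36618512] [-0.03121192 -0.16048043] -0.00036151356946459434
```

View pics/g.png

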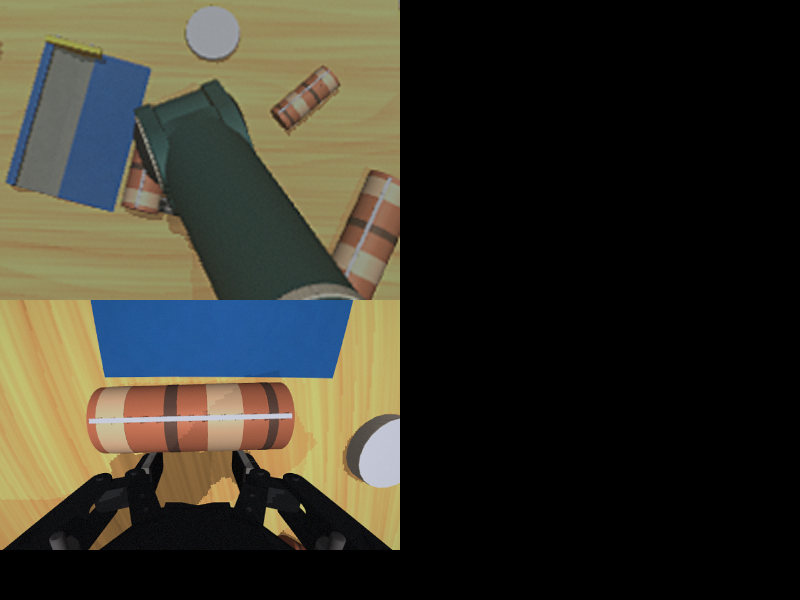

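```bash
python3 -m creep '[[[-0.0025,0,0,0],[-0.0025,0,0,0],[-0.0025,0,0,0],[-0.0025,0,0,0],[-0.0025,0,0,0],[-0.0025,0,0,0],[-0.0025,0,0,0],[-0.0025,0,0,0],[-0.0025,0,0,0],[-0.0025,0,0,0],[-0.0025,-0.0002,0,0],[-0.0025,-0.0002,0,0],[-0.0025,-0.0002,0,0],[-0.0025,-0.0002,0,0],[-0.0025,-0.0002,0,0],[-0.0025,-0.0002,0,0],[-0.0025,-0.0002,0,0],[-0.0025,-0.0002,0,0],[-0.0025,-0.0002,0,0],[-0.0025,-0.0002,0,0]]]'; python3 - <<'E'
from h import *
s=monitor.get_state();print(s["tool_pos"],s["wrist_force"],toV(s["tool_pos"]),s["eef_rot"][2]+np.pi/2-vframe()[2])
t=eyes.snapshot("top");w=eyes.snapshot("wrist");q=eyes.snapshot("scene")
c=np.zeros((600,800,3),np.uint8)
c[:300,:400]=cv2.resize(t[150:300,250:450],(400,300),interpolation=2)
c[:300,400:]=cv2.resize(q[130:280,290:490],(400,300),interpolation=2)
c[300:550,:400]=cv2.resize(w,(400,250)); cv2.imwrite("pics/i.png",c)
E
```

```text
time: 9.55
tool_pos: [0.5354, 0.0375, 0.0123]
eef_rot: [-1.571, -0.0, -1.806]
wrist_force: [-0.6, -2.8, 1.2]
gripper_width: 0.0599
[0.53536206 0.03749812 0.0122701 ] [-0.60047528 -2.83675981  1.18372936] [-0.03122468 -0.11048763] -0.000310994121590219
```

View pics/i.png

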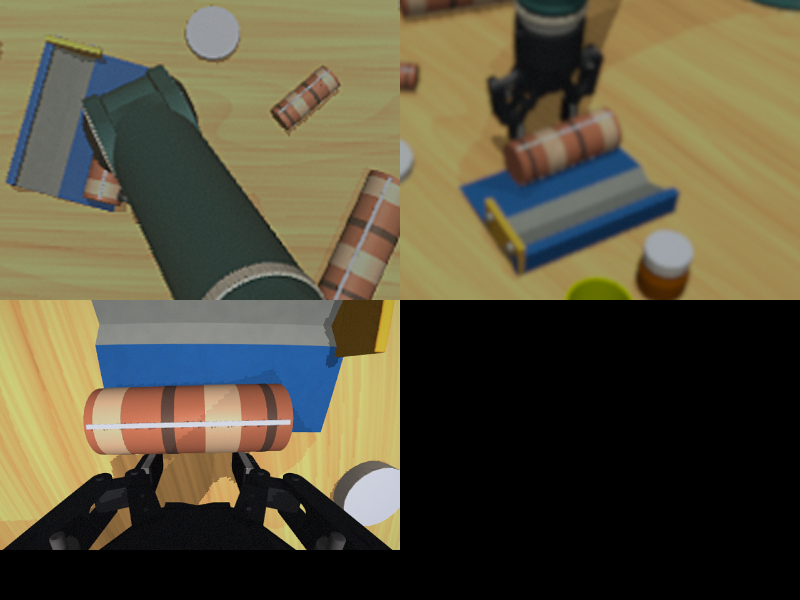

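```bash
python3 -m creep '[[[-0.0025,-0.0002,0,0],[-0.0025,-0.0002,0,0],[-0.0025,-0.0002,0,0],[-0.0025,-0.0002,0,0],[-0.0025,-0.0002,0,0],[-0.0025,-0.0002,0,0],[-0.0025,-0.0002,0,0],[-0.0025,-0.0002,0,0],[-0.0025,-0.0002,0,0],[-0.0025,-0.0002,0,0],[-0.0025,-0.0002,0,0],[-0.0025,-0.0002,0,0],[-0.0025,-0.0002,0,0],[-0.0025,-0.0002,0,0],[-0.0025,-0.0002,0,0],[-0.0025,-0.0002,0,0],[-0.0025,-0.0002,0,0],[-0.002,-0.0002,0,0],[-0.002,-0.0002,0,0],[-0.002,-0.0002,0,0]]]'; python3 - <<'E'
from h import *
s=monitor.get_state();print(s["tool_pos"],s["wrist_force"],toV(s["tool_pos"]),s["eef_rot"][2]+np.pi/2-vframe()[2])
t=eyes.snapshot("top");w=eyes.snapshot("wrist");q=eyes.snapshot("scene")
c=np.zeros((600,800,3),np.uint8)
c[:300,:400]=cv2.resize(t[150:300,250:450],(400,300),interpolation=2)
c[:300,400:]=cv2.resize(q[130:280,290:490],(400,300),interpolation=2)
c[300:550,:400]=cv2.resize(w,(400,250)); cv2.imwrite("pics/j.png",c)
E
```

```text
time: 11.7
tool_pos: [0.5467, 0.0845, 0.0163]
eef_rot: [-1.571, -0.0, -1.806]
wrist_force: [-0.8, -2.1, 1.0]
gripper_width: 0.06
[0.5466986  0.08453646 0.01629813] [-0.84487315 -2.12698168  0.98654746] [-0.03114142 -0.06210256] -0.0004283217419607521
```

View pics/j.png

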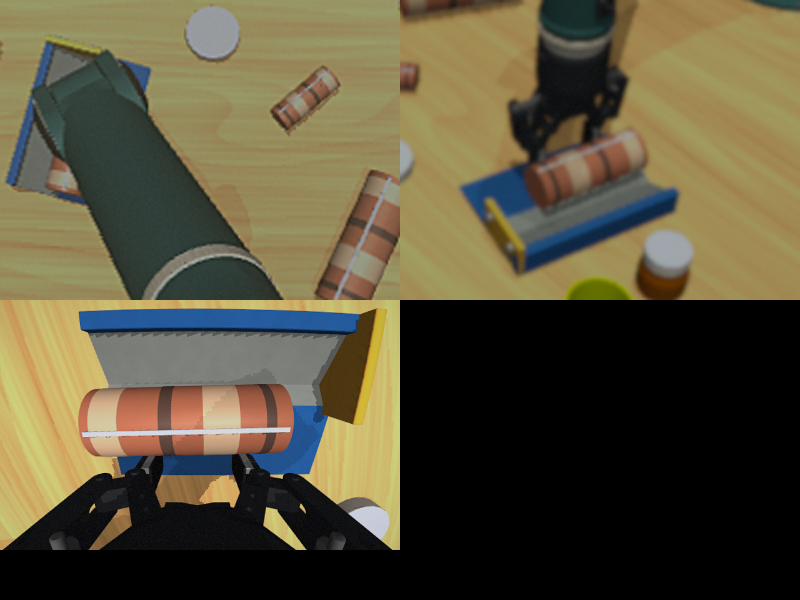

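```bash
python3 -m creep '[[[-0.0015,-0.0002,0,0],[-0.0015,-0.0002,0,0],[-0.0015,-0.0002,0,0],[-0.0015,-0.0002,0,0],[-0.0015,-0.0002,0,0],[-0.0015,-0.0002,0,0],[-0.0015,0,0,0],[-0.0015,0,0,0]]]'; python3 - <<'E'
from h import *
s=monitor.get_state();print(s["tool_pos"],s["wrist_force"],toV(s["tool_pos"]))
w=eyes.snapshot("wrist");q=eyes.snapshot("scene")
c=np.zeros((300,800,3),np.uint8)
c[:300,400:]=cv2.resize(q[130:280,290:490],(400,300),interpolation=2)
c[:250,:400]=cv2.resize(w,(400,250)); cv2.imwrite("pics/k.png",c)
E
```

```text
time: 12.65
tool_pos: [0.5495, 0.0965, 0.0175]
eef_rot: [-1.571, 0.0, -1.806]
wrist_force: [0.7, -0.4, -0.2]
gripper_width: 0.0603
[0.54951396 0.09652942 0.01747403] [ 0.68670368 -0.42925109 -0.15099945] [-0.03119315 -0.04978368]
```

View pics/k.png

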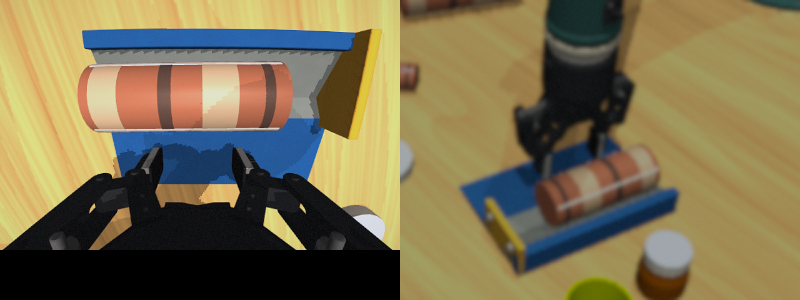

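```bash
python3 -m creep '[[[0.005,0,0,0],[0.005,0,0,0],[0,-0.04,0,0],[0,-0.04,0,0],[-0.007,0,-0.014,0],[-0.015,0,-0.028,0],[-0.015,0,-0.028,0],[-0.015,0,-0.028,0],[-0.008,0,-0.014,0],[0,0,0,0],[0,0,0,0]]]' ; python3 -m creep '[[[0,0,0,0],[0,0,0,0],[0,0,0,0],[0,0,0,0],[0,0,0,0],[0,0,0,0],[0,0,0,0]]]' 0 30; python3 - <<'E'
from h import *
s=monitor.get_state();print(s["tool_pos"],s["wrist_force"],toV(s["tool_pos"]))
w=eyes.snapshot("wrist");q=eyes.snapshot("scene");t=eyes.snapshot("top")
c=np.zeros((600,800,3),np.uint8)
c[:300,400:]=cv2.resize(q[130:280,290:490],(400,300),interpolation=2)
c[:300,:400]=cv2.resize(t[140:290,230:430],(400,300),interpolation=2)
c[300:550,:400]=cv2.resize(w,(400,250)); cv2.imwrite("pics/l.png",c)
E
```

```text
time: 13.85
tool_pos: [0.4524, 0.1702, 0.0973]
eef_rot: [-1.57, -0.0, -1.806]
wrist_force: [-0.2, -0.9, -0.6]
gripper_width: 0.06
time: 14.55
tool_pos: [0.4522, 0.1708, 0.0975]
eef_rot: [-1.571, -0.0, -1.806]
wrist_force: [0.2, 0.9, 0.2]
gripper_width: 0.0003
[0.45220613 0.17078928 0.09745243] [0.1713949  0.86174627 0.19077141] [-0.14310616 -0.00019722]
```

View pics/l.png

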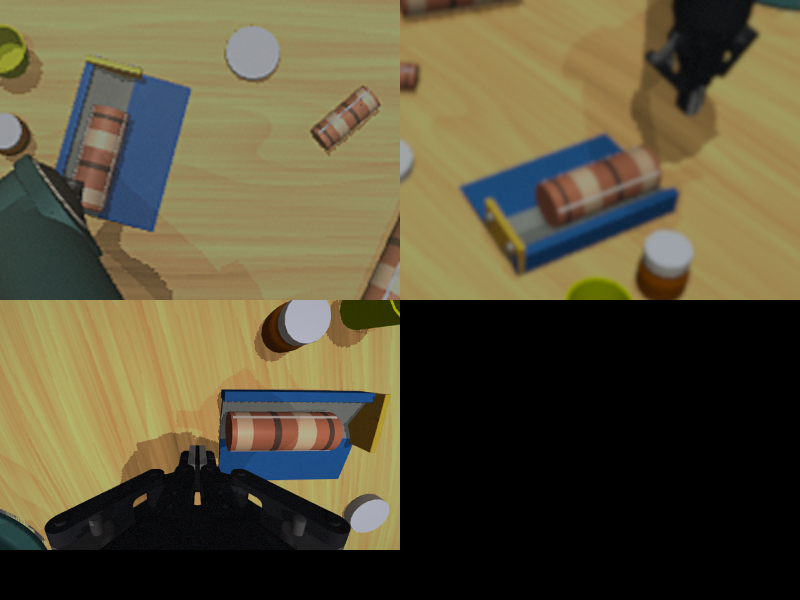

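```bash
python3 - <<'E'
from h import *
s=monitor.get_state();print(s["joint_pos"].round(3) if hasattr(s["joint_pos"],'round') else s["joint_pos"])
f=lambda L:np.array(L)/2+[230-.25,140-.25]
P=onz("top",f([(94,105),(129,109),(103,210),(77,206)]),.035); print(toV(P).round(4))
E=eyes.camera_params("wrist")["extrinsics"];print(np.array(E)[:3,3]-s["tool_pos"])
K=onz("wrist",np.array([(226,432-300),(342,430-300)])*1.6,.030);print(toV(K))
K=onz("wrist",np.array([(231,413-300),(340,413-300),(231,450-300),(342,450-300)])*1.6,.04);print(toV(K))
E
```

```text
[-0.062  0.435 -0.439  2.082  0.288  0.682 -0.927]
[[ 0.0268  0.0235]
 [ 0.0333 -0.0218]
 [-0.1009 -0.0243]
 [-0.1045  0.0092]]
[0.01521768 0.06692947 0.14292499]
[[-0.10731914 -0.00196132]
 [ 0.04596896  0.00047108]]
[[-0.10422469  0.02491006]
 [ 0.02928784  0.02537074]
 [-0.10168203 -0.02233574]
 [ 0.04353455 -0.02350239]]
```

```bash
python3 -m creep '[[[0,0,0,6],[0,0,0,8],[0,0,0,8],[0,0,0,8],[0,0,0,8],[0,0,0,8],[0,0,0,8],[0,0,0,8],[0,0,0,8],[0,0,0,8],[0,0,0,8],[0,0,0,4],[0,0.02,0,0],[0,0.03,0,0],[0,0.02,0,0],[0,0.007,0,0],[0,0,0,0],[0,0,0,0]]]' ; python3 - <<'E'
from h import *
s=monitor.get_state();print(s["tool_pos"],s["joint_pos"],toV(s["tool_pos"]),s["eef_rot"][2]+np.pi-vframe()[2])
w=eyes.snapshot("wrist");q=eyes.snapshot("scene")
c=np.zeros((300,800,3),np.uint8)
c[:300,400:]=cv2.resize(q[130:280,290:490],(400,300),interpolation=2)
c[:250,:400]=cv2.resize(w,(400,250)); cv2.imwrite("pics/m.png",c)
E
```

```text
time: 16.5
tool_pos: [0.4527, 0.1711, 0.0211]
eef_rot: [-1.571, 0.001, 2.906]
wrist_force: [-0.4, 0.2, -0.2]
gripper_width: 0.0
[0.45271632 0.17109732 0.02110334] [-0.38537282  0.53656582 -0.05433098  2.12628561  0.06027025  0.47907128
 -2.29145385] [-0.14268163  0.00022105] 6.282853072204337
```

View pics/m.png

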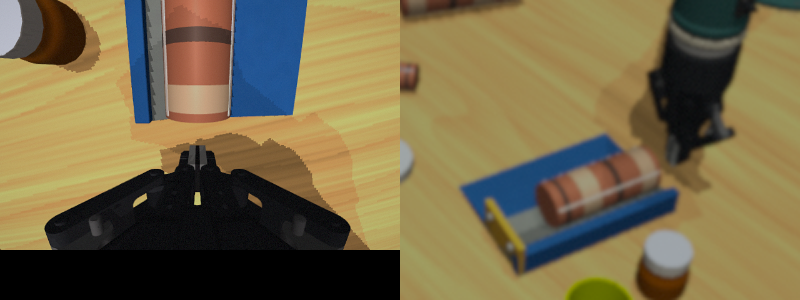

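```bash
python3 -m creep '[[[-0.004,0,0,0],[-0.004,0,0,0],[-0.004,0,0,0],[-0.004,0,0,0],[-0.003,0,0,0],[-0.002,0,0,0],[-0.002,0,0,0],[-0.002,0,0,0],[-0.002,0,0,0],[-0.002,0,0,0],[-0.002,0,0,0],[-0.002,0,0,0],[-0.002,0,0,0],[-0.002,0,0,0],[-0.002,0,0,0],[-0.002,0,0,0],[-0.002,0,0,0],[-0.002,0,0,0],[-0.002,0,0,0],[-0.002,0,0,0]]]' ; python3 - <<'E'
from h import *
s=monitor.get_state();print(s["wrist_force"],toV(s["tool_pos"]))
w=eyes.snapshot("wrist");q=eyes.snapshot("scene")
c=np.zeros((300,800,3),np.uint8)
c[:300,400:]=cv2.resize(q[130:280,290:490],(400,300),interpolation=2)
c[:250,:400]=cv2.resize(w,(400,250)); cv2.imwrite("pics/n.png",c)
E
```

```text
time: 18.6
tool_pos: [0.5, 0.1593, 0.0204]
eef_rot: [-1.571, -0.0, 2.906]
wrist_force: [-1.9, 0.2, -1.5]
gripper_width: 0.0001
[-1.85467595  0.163221   -1.51406116] [-0.09396634 -0.00027107]
```

View pics/n.png

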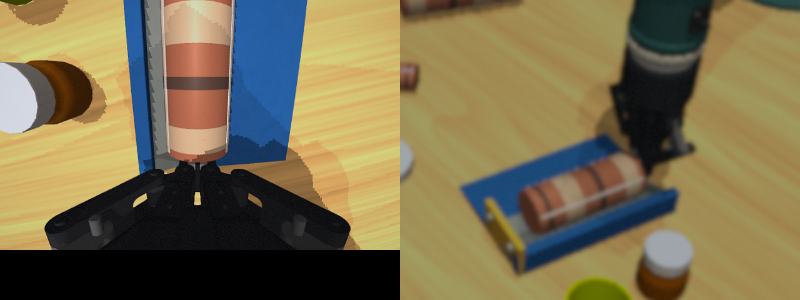

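```bash
python3 -m creep '[[[-0.002,0,0,0],[-0.002,0,0,0],[-0.002,0,0,0],[-0.002,0,0,0],[-0.002,0,0,0],[-0.002,0,0,0],[-0.002,0,0,0],[-0.002,0,0,0],[-0.002,0,0,0],[-0.002,0,0,0],[-0.002,0,0,0],[-0.002,0,0,0],[-0.002,0,0,0],[-0.001,0,0,0],[-0.001,0,0,0]]]' ; python3 - <<'E'
from h import *
s=monitor.get_state();print(s["wrist_force"],toV(s["tool_pos"]))
E
python3 -m creep '[[[-0.001,0,0,0],[-0.001,0,0,0]]]'
```

```text
time: 20.2
tool_pos: [0.5271, 0.1529, 0.0204]
eef_rot: [-1.571, -0.0, 2.906]
wrist_force: [-3.8, 1.1, 1.6]
gripper_width: 0.0001
[-3.78895204  1.06612328  1.60213344] [-0.06611051 -0.00021731]
time: 20.4
tool_pos: [0.529, 0.1524, 0.0204]
eef_rot: [-1.571, -0.0, 2.906]
wrist_force: [-4.0, 1.1, 1.3]
gripper_width: -0.0003
```

```bash
python3 -m creep '[[[-0.001,0,0,0],[-0.001,0,0,0]]]'; python3 -m creep '[[[-0.001,0,0,0]]]';python3 -m creep '[[[-0.001,0,0,0]]]'
```

```text
time: 20.6
tool_pos: [0.531, 0.1519, 0.0204]
eef_rot: [-1.571, -0.0, 2.906]
wrist_force: [-4.2, 0.8, 0.9]
gripper_width: -0.0002
time: 20.7
tool_pos: [0.5313, 0.1518, 0.0204]
eef_rot: [-1.57, -0.001, 2.907]
wrist_force: [-7.1, 1.2, 3.6]
gripper_width: 0.0001
time: 20.8
tool_pos: [0.5313, 0.1518, 0.0202]
eef_rot: [-1.57, -0.003, 2.907]
wrist_force: [-8.8, 1.3, 4.8]
gripper_width: -0.0
```

```bash
python3 - <<'E'
from h import *
s=monitor.get_state();print(s["wrist_force"],toV(s["tool_pos"]))
w=eyes.snapshot("wrist");q=eyes.snapshot("scene")
c=np.zeros((500,800,3),np.uint8)
c[:,300:]=cv2.resize(q[150:270,310:430],(500,500),interpolation=2)
c[:188,:300]=cv2.resize(w,(300,188)); cv2.imwrite("pics/o.png",c)
E
```

```text
[-8.80090047  1.2581208   4.76962964] [-0.06180911 -0.00023954]
```

View pics/o.png

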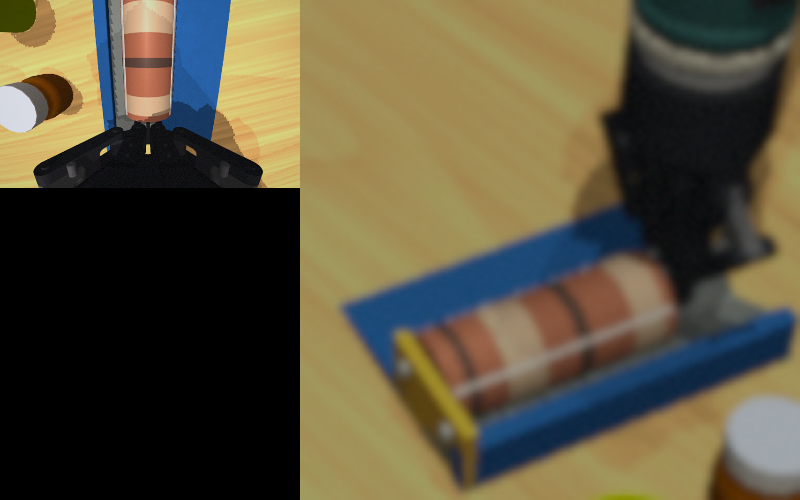

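The push stopped at x = -0.0618 and the force rose from 4 to 9 N; the scene view shows the core against the stop (420,350). I'll back off, lift and check.

```bash
python3 -m creep '[[[0.001,0,0,0],[0.001,0,0,0],[0.002,0,0,0],[0.004,0,0,0],[0.01,0,0,0],[0.02,0,0,0],[0.03,0,0,0],[0.02,0,0,0],[0,-0.03,0,0],[0,-0.04,0,0],[0,-0.04,0,0],[0.03,-0.03,0,0],[0.03,0,0,0],[0,0,0,0],[0,0,0,0]]]'; python3 - <<'E'
from h import *
q=eyes.snapshot("scene");t=eyes.snapshot("top")
c=np.zeros((600,800,3),np.uint8)
c[:,:400]=cv2.resize(t[150:300,210:310],(400,600),interpolation=2)
c[:400,400:]=cv2.resize(q[160:280,310:430],(400,400),interpolation=2); cv2.imwrite("pics/p.png",c)
cv2.imwrite("pics/top1.png",t);cv2.imwrite("pics/scene1.png",q)
a=cv2.imread("pics/top0.png")
for n,x0,y0,x1,y1 in (("dish",338,148,376,186),("cupjar",210,145,256,222)):
    for nm,rg in (("",0),): print(n,cv2.absdiff(a[y0:y1,x0:x1],t[y0:y1,x0:x1]).mean(), cv2.phaseCorrelate(np.float32(cv2.cvtColor(a[y0:y1,x0:x1],6)),np.float32(cv2.cvtColor(t[y0:y1,x0:x1],6))))
E
```

```text
time: 22.4
tool_pos: [0.3886, 0.1861, 0.1608]
eef_rot: [-1.571, 0.001, 2.908]
wrist_force: [-0.1, -0.4, 0.2]
gripper_width: -0.0002
dish 5.331486611265005 ((0.036688897445369406, -0.0457920413296975), 0.9602770018577576)
cupjar 4.76265763222285 ((-0.006037766545961887, -0.02623890259499717), 0.9883359912782907)
```

View pics/p.png

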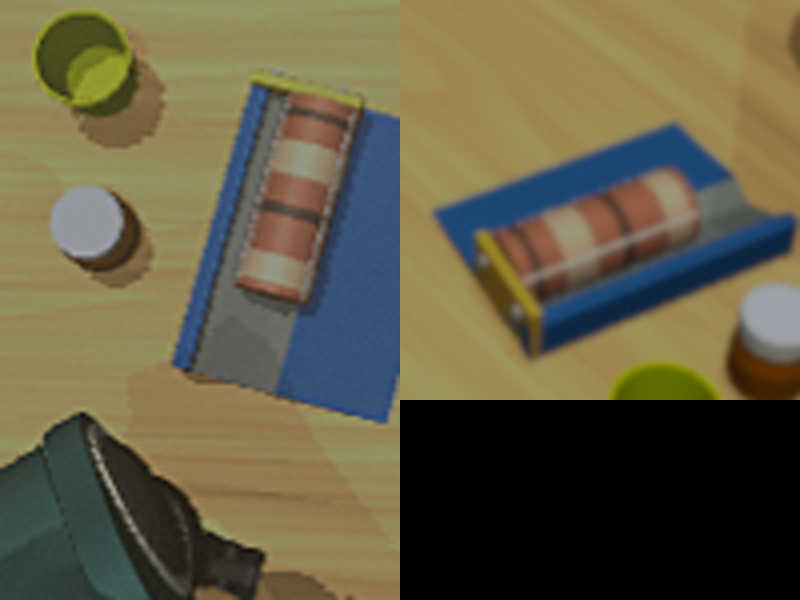

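The top crop shows the core in the groove, with its end against the brass plate (325,95) and its free end at (275,290). The cup, jar and dish have not moved (shift under 0.05 px), and the gripper is clear.

```bash
python3 -c "
from cell import workorder
print(workorder.hand_in())"
```

```text
the job is handed in; nothing more can be done
None
```

The job is done and handed in at about 22.5 s: the middle-sized core lies in the V-block's groove with its end against the brass stop.

- **Rolling:** I rolled the core across the table and up the ramp with two spread fingers at 15 to 25 mm/s. It dropped into the groove just past the crest and stayed there.
- **Sliding:** I pushed its free end with the closed fingertips at about 20 mm/s. The push stopped at tool x = -62 mm in the V-block's frame, where I expected -61 mm. There the force along the push rose from about 4 to 9 N, which I took as contact with the stop.
- **Last checks:** After I backed off, both the top and scene views showed the core against the stop and the gripper clear. In the top view, the cup, jar and dish had shifted by less than 0.05 px.

No check failed. While it rolled, the core drifted a few millimetres toward the groove's open end and kept a slight turn of about 1 to 2 degrees, but it landed fully inside. The V-block's position came from one top view, and its reference points agreed to within about 4 mm.

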